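Fill the divided crate with polish tubs from the roller lane

TASK

Fill the two empty cells of the wooden crate, which have a green felt pad on the floor, with one tub of polish each, taken from the foot of the roller lane. Slide each tub upright over the plywood deck and fully home against the back of its cell, without lifting it; bring in the first one completely and let the next roll down to the orange stop before you move that one. Leave the tub already in the crate, the last tub waiting at the stop, and the other things on the bench alone.

Things in the scene. Friction and masses are not known exactly. Their poses are not given: they have to be found in the camera images.
- tub1: round closed tub of polish, white with blue band, black lid; 78 mm diameter, 64 mm tall, about 0.35 kg; origin at its centre (half-way up), z up through the lid. The front tub, at the foot of the lane against the orange stop, tilted 0.09 rad with the wheels; it levels itself (settling 3 mm) as it is pushed off them onto the deck. Slides on the deck at a friction of about 0.6; too wide for most grippers, push it low down. Bottom edge chamfered 3 mm.
- tub2: round closed tub of polish, white with blue band, black lid; 78 mm diameter, 64 mm tall, about 0.35 kg; origin at its centre (half-way up), z up through the lid. The second tub, on the lane behind tub1 and leaning on it (tilted 0.09 rad with the lane). It rolls to the stop by itself, within about 1 s, when tub1 is out of the way.
- tub3: round closed tub of polish, white with blue band, black lid; 78 mm diameter, 64 mm tall, about 0.35 kg; origin at its centre (half-way up), z up through the lid. The third tub, on the lane behind tub2; it follows in the same way and is to end at the stop.
- tub_kept: round closed tub of polish, white with blue band, black lid; 78 mm diameter, 64 mm tall, about 0.35 kg; origin at its centre (half-way up), z up through the lid. It already stands in one of the three cells and stays there.
- pad_a: round green felt pad, 68 mm diameter, 0.8 mm thick, on the floor of an empty cell. Origin at its underside, at the centre of a tub that touches the back wall (1 mm to spare). Its x axis points into the crate (from open front to back wall), its y axis across the cells. See crate for the cell.
- pad_b: the same kind of pad in the other empty cell; same axes.
- crate: wooden crate fixed beyond the plywood deck: a row of three cells along its y axis, open at the front (to the deck and robot) and top. Origin 22.5 mm above the bench under the middle of the front edge; x points from front to back wall. Cells: 90 mm wide, 86 mm deep, 95 mm apart; walls 5 mm thick, 40 mm high, noses rounded. Seated tub centre: 46 mm behind the front edge.
- landing (a point): centre of the front tub's place at the lane's foot, on top of the wheels, 34.5 mm above the bench. x points straight out of the lane over the deck to the crate, y up the lane. The wheels turn about x and the lane rises steadily along y, 0.09 rad, from y = -40 to +285 mm, where a plate closes it. The front tub leaves it towards +x, where from y = -40 to +50 mm a sill, 0.6 mm below the wheel tops, takes the rail's place.
- rail (a point): top of the lane's rail on the robot's side, beside the landing, 45.5 mm above the bench (11 mm over the wheels). Aluminium rails 5 mm thick run along both sides of the lane, 91 mm apart, rising with the slope; the one on the crate's side starts 52 mm up the lane from the landing.
- stop (a point): centre of the top of the orange stop that ends the lane: 7 mm thick along y, 76 mm long along x, its top 52 mm above the bench.
- deck (a point): centre of the top of the level plywood deck between lane and crate, 30 mm above the bench: 125 mm along x (starting 49 mm from the landing's centre, ending at the crate's front), 400 mm along y. The cell floors lie 1.5 mm lower, so nothing hinders a tub sliding in.
- graver: bystander: hand graver with a mushroom-shaped wooden handle and steel point, 120 mm long, up to 39 mm thick, lying loose on the bench to the robot's right; origin on its axis 50 mm from the handle's end, x axis towards the point.
- parts_tray: bystander: open black plastic tray 110 x 80 x 18 mm, loose on the bench to the robot's right; origin at the centre of its underside, x along its 110 mm side.
- handpiece_rest: bystander: aluminium rest, fixed, carrying a black engraving handpiece (along x, 170 mm, its axis 71 mm above the bench); origin at the centre of its underside.

How it is judged (in metres and radians):
On the way, in this order (a step that is already met when the one before it is completed fails the run):
1. the front tub is home in an empty cell and the second tub has rolled to the stop (((horizontal distance between tub1 and pad_a below 0.014 m and height (world z) of tub1 below 0.066 m and angle between tub1's own z axis and vertical below 0.06 rad and linear speed of tub1 below 0.03 m/s) or (horizontal distance between tub1 and pad_b below 0.014 m and height (world z) of tub1 below 0.066 m and angle between tub1's own z axis and vertical below 0.06 rad and linear speed of tub1 below 0.03 m/s)) and horizontal distance between tub2 and landing below 0.014 m and height (world z) of tub2 below 0.07 m and angle between tub2's own z axis and vertical below 0.14 rad and linear speed of tub2 below 0.03 m/s), for 0.2 s.
2. the second tub is home in the other empty cell and the third has rolled to the stop ((((horizontal distance between tub1 and pad_a below 0.014 m and height (world z) of tub1 below 0.066 m and angle between tub1's own z axis and vertical below 0.06 rad and linear speed of tub1 below 0.03 m/s) and (horizontal distance between tub2 and pad_b below 0.014 m and height (world z) of tub2 below 0.066 m and angle between tub2's own z axis and vertical below 0.06 rad and linear speed of tub2 below 0.03 m/s)) or ((horizontal distance between tub1 and pad_b below 0.014 m and height (world z) of tub1 below 0.066 m and angle between tub1's own z axis and vertical below 0.06 rad and linear speed of tub1 below 0.03 m/s) and (horizontal distance between tub2 and pad_a below 0.014 m and height (world z) of tub2 below 0.066 m and angle between tub2's own z axis and vertical below 0.06 rad and linear speed of tub2 below 0.03 m/s))) and horizontal distance between tub3 and landing below 0.014 m and height (world z) of tub3 below 0.07 m and angle between tub3's own z axis and vertical below 0.14 rad and linear speed of tub3 below 0.03 m/s), for 0.2 s.
At the end, for the whole second after the job is handed in: tub1 and tub2 stand upright (0.06 rad) and at rest, one over each green pad, centres within 14 mm of its centre; tub3 rests on the wheels (tilt under 0.14 rad) within 14 mm of the landing point; the tub already in the crate is upright, within 15 mm of where it was (all of step 2 and distance of tub_kept from where it was at the start of the episode below 0.015 m and angle between tub_kept's own z axis and vertical below 0.06 rad); the robot touches nothing.
It fails at once if a tub of the lane is toppled (tilted over 0.5 rad) (angle between any of tub1, tub2, tub3's own z axis and vertical above 0.5 rad).
It fails at once if tub1 or tub2 is lifted (centre over 0.10 m above the bench) (height (world z) of any of tub1, tub2 above 0.1 m).
It fails at once if the tub already in the crate is moved over 25 mm (distance of tub_kept from where it was at the start of the episode above 0.025 m).
It fails at once if the graver or the parts tray is moved over 30 mm (distance of any of graver, parts_tray from where it was at the start of the episode above 0.03 m).
It fails at once if the handpiece rest is knocked (over 15 N) (contact force between handpiece_rest and the arm above 15 N).
It also fails if it takes over 72 s, if anything falls off the work surface, if the arm or the gripper's body presses on something with over 40 N, if the wrist force passes 120 N, or if a joint passes its speed limit or range.

ROBOT

A 7-joint arm with a two-finger parallel gripper is mounted at the origin on the work surface. World frame = base frame: x ahead of the robot, y to its left, z up, the work surface at z = 0. Lengths are in mm, angles in rad, forces in N, time in s.
With the tool pointing down it reaches from about 425 to 925 mm from the base axis. Payload 6.8 kg.
Tool frame: the origin (TCP) lies midway between the tips of the shut fingers; the grasp point (between the pads) lies 19 mm behind it; z points along the fingers, y is the line along which they close (so a half turn about z gives the same grasp; the last joint's range is limited). The gripper opens to 85 mm and grips with 20 to 120 N. Pads are 22 mm wide; open, the fingers measure 114 mm over their backs; the gripper's body (76 mm by 85 mm) begins 54 mm behind the grasp point. The pads swing forward as they close: fully open they stand 13 mm farther back than shut.
Start: joints at [1.165, 0.477, 0.022, 1.555, -0.011, 1.109, -0.083], TCP at [198.066, -645.304, 231.308] pointing down, gripper open.
Joint ranges: [-2.96, 2.96], [-0.34, 2.1], [-1.41, 1.46], [0.24, 2.44], [-1.37, 4.51], [0.17, 1.92], [-2.96, 2.96]. Speed limits (rad/s): [2.39, 2.39, 3.14, 3.14, 3.14, 3.14, 3.14].

INTERFACE

Orientations are given as [roll, pitch, yaw] about the fixed x, y, z axes, in that order (R = Rz(yaw) Ry(pitch) Rx(roll)).
In Python, from plant import state, grab_frame, sign_off gives the robot as it stands.
- The arm moves only by the tool arm_command, never from a script. Its argument "targets" is a list of rows, each an object with "xyz": the shift along the world's x, y, z each as a share of 0.75 m, from -1 to 1, a list of three; "twist": the turn about the world's z as a share of 180 degrees, from -1 to 1. A call has 1 to 10 rows; each row is the pose to reach, as a shift and turn from the pose commanded when the call began, turning the shorter way round; what a row does not reach only later rows make up. A row lasts 1/12 s, in which the tool goes at most 41.7 mm and 7.16 degrees, less where a joint would pass 70% of its speed; a pose out of reach is approached as far as the arm can. A call with a number of a shift or a turn outside -1 to 1 is refused whole. A call with a gripper value outside its range is refused whole. "hand" is the opening, from 0 (shut) to 1 (fully open), set as the call begins (left out, the last holds). The fingers move at their own pace and stop on an object; "squeeze" is the grip in N (left out, the last holds). Time passes only in rows, so rows that repeat a pose let the fingers close. It gives the time, the measured TCP pose, the force, the opening and the grip force at its end, in the units of the state.
- state(): the state, without advancing time (a new reading comes with each control period).
- grab_frame(name): name is "side" or "top"; returns a dict with "pixels" (420x560x3 uint8, red, green, blue), "range_z" (420x560 float32, mm along the optical axis (not along the pixel's ray), 0 where there is no reading), "mtx" (3x3 intrinsics, pixels), "rvec" (rotation vector, rad) and "tvec" (3), from world to camera coordinates, as OpenCV has them. Camera axes: x right, y down, z forward; pixel columns grow to the right and rows downward; lengths in mm; the calibration is good to about 2 mm. A picture is of the moment at which its call begins.
- sign_off(): hands the job in; it is judged then, once.
The state is a dict: "clock": time; "joints": joint angles; "joint_velocities": joint speeds; "effort": joint torques, N m; "tcp_pos": TCP position; "orientation": TCP orientation; "wrist_force": force on the tool from outside, world axes, zero at the start; "moment": the same for the moment, N m; "gripper_width": finger opening in mm; "grip_force": force on a finger pad.
Only numpy, scipy, OpenCV 4.12 (cv2) and the standard library are available. Lean on these libraries where they do the work, as an engineer would, in place of code of your own. Each camera call takes 0.05 s, during which the arm holds its last target. There are 200 camera calls.

## Working session

There is one attempt and no reset: what is moved stays moved. The work goes in short steps, Python scripts to look and compute and a tool call to move; the robot and the scene stay as the last step left them, time stands still between calls to the robot, and variables do not carry over. Pictures are saved under pics/ and viewed, at most 10 in all, crops included, and the job is handed in when it is done.

Besides the shell and the picture viewer there is one more tool, called as a command line: name --argument value ..., lists and objects as JSON in quotes. arm_command: Moves the arm, as the interface text tells. Shift numbers are shares of 0.75 m and turn numbers shares of 180 degrees, none past 1 either way. Its arguments: {"type":"object","properties":{"targets":{"type":"array","items":{"type":"object","properties":{"xyz":{"type":"array","items":{"type":"number"}},"twist":{"type":"number"}}}},"hand":{"type":"number"},"squeeze":{"type":"number"}},"required":["targets"]}

```bash
mkdir -p pics; cat > h.py <<'E'
import sys; sys.path.insert(0,'.')
import numpy as np, cv2
from plant import state, grab_frame, sign_off
def save(f,n): cv2.imwrite('pics/'+n,f['pixels'][:,:,::-1])
def ray(f,uv,z):
    R,_=cv2.Rodrigues(np.array(f['rvec'],float)); t=np.array(f['tvec'],float).ravel()
    d=R.T@np.linalg.inv(f['mtx'])@np.array([uv[0],uv[1],1.]); c=-R.T@t
    return c+d*(z-c[2])/d[2]
def cloud(f):
    R,_=cv2.Rodrigues(np.array(f['rvec'],float)); t=np.array(f['tvec'],float).ravel()
    v,u=np.mgrid[0:420,0:560]; Z=f['range_z']
    p=np.stack([u,v,np.ones_like(u)],-1)@np.linalg.inv(f['mtx']).T*Z[...,None]
    return (p-t)@R
E
python3 - <<'E'
from h import *
for n in('top','side'):
    f=grab_frame(n); save(f,n+'0.png'); np.savez(n+'0.npz',**f)
s=state(); print(s)
E
```

```text
{'clock': 0.1, 'joints': array([ 1.16487256,  0.47773565,  0.02235882,  1.5563523 , -0.01153407,
        1.10929889, -0.08308474]), 'joint_velocities': array([ 0.00054842, -0.00107617, -0.0014384 , -0.00246525, -0.00046769,
        0.0005188 ,  0.00047358]), 'effort': array([ 4.81658863e-03, -5.97759640e+01,  1.61373328e+00, -2.81955689e+01,
        1.28504485e-02,  5.02925541e-03,  2.22409142e-05]), 'tcp_pos': array([ 197.90411606, -644.77555459,  230.4111469 ]), 'orientation': array([-3.13992937e+00,  9.87670828e-05,  2.97829573e-01]), 'wrist_force': array([-1.03635614,  0.26489815,  0.28761947]), 'moment': array([0.01214523, 0.03049964, 0.00125668]), 'grip_force': 0.0, 'gripper_width': 85.44170147479522}
```

View pics/top0.png

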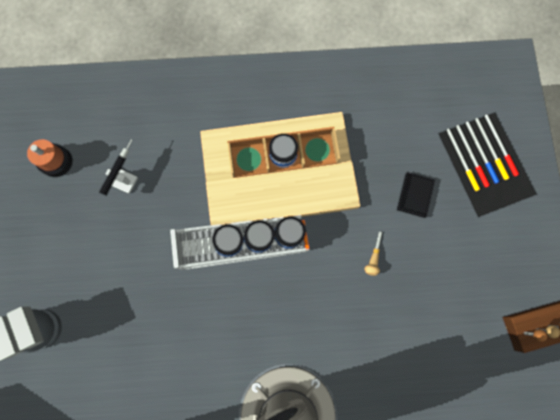

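View pics/side0.png

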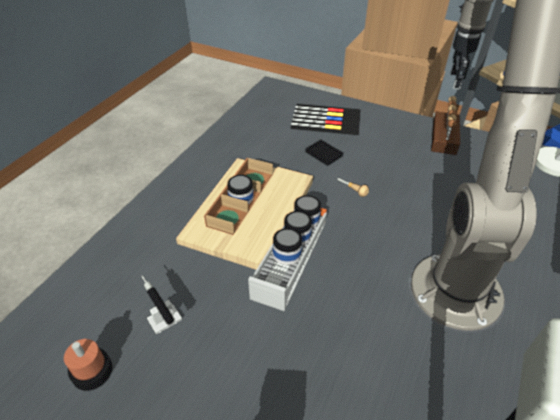

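The top view shows lane lids at about (290,230), (259,235) and (228,239), with the orange stop at (307,242). The kept tub is in the middle cell at (284,149), and the green pads are at (248,158) and (318,149). The side view agrees.

```bash
python3 - <<'E'
from h import *
for n in('top','side'):
    f=dict(np.load(n+'0.npz')); P=cloud(f); hsv=cv2.cvtColor(f['pixels'],cv2.COLOR_RGB2HSV)
    roi=(P[...,0]>350)&(P[...,0]<900)&(abs(P[...,1])<300)&(f['range_z']>0)
    m=(roi&(P[...,2]>84)&(P[...,2]<125)).astype(np.uint8)
    k,l,st,c=cv2.connectedComponentsWithStats(m)
    print(n)
    for i in range(1,k):
        if st[i,4]<60: continue
        q=P[l==i]; (cc,r)=cv2.minEnclosingCircle(q[:,:2].astype(np.float32)); print('lid',c[i].round(),st[i,4],q.mean(0).round(1),np.round(cc,1),round(r,1), np.median(q[:,2]).round(1))
    g=((hsv[...,0]>60)&(hsv[...,0]<95)&(hsv[...,1]>90)&roi).astype(np.uint8)
    k,l,st,c=cv2.connectedComponentsWithStats(g)
    for i in range(1,k):
        if st[i,4]>40:
            q=np.argwhere(l==i)[:,::-1]; W=np.array([ray(f,u,29.3)[:2] for u in q],np.float32); cc,r=cv2.minEnclosingCircle(W); print('pad',c[i].round(),st[i,4],W.mean(0).round(1),np.round(cc,1),round(r,1))
    o=((hsv[...,0]<14)&(hsv[...,1]>200)&roi)
    q=np.argwhere(o)[:,::-1]; W=np.array([ray(f,u,50)[:2] for u in q]);
    if len(W): print('orange',W.min(0).round(),W.max(0).round(),np.median(W,0).round(),len(W))
    # crate walls top z 57..72
    m=roi&(P[...,2]>55)&(P[...,2]<70)&(hsv[...,1]>90)&(P[...,0]>620)
    print('walls',[P[m][:,i].min().round() for i in(0,1)],[P[m][:,i].max().round() for i in(0,1)],np.median(P[m][:,2]))
f=dict(np.load('top0.npz'));P=cloud(f)
for u,v in[(208,130),(343,113),(357,207),(211,223),(200,245),(260,200),(300,200),(230,205)]: print((u,v),P[v,u].round(0))
for u,v in((125,158),(120,180),(375,250),(417,195)): print(P[v,u].round())
c=f['pixels'][90:280,160:380,::-1]; cv2.imwrite('pics/crop.png',cv2.resize(c,None,fx=3.6,fy=3,interpolation=2) if 0 else cv2.resize(c,None,fx=3.1,fy=3.1,interpolation=2))
E
```

```text
top
lid [283. 147.] 681 [673.6 -33.3  92.5] [674.8 -33.8] 39.0 92.6
lid [258. 235.] 2364 [445.2  43.1 105.1] [448.2  41.7] 116.5 105.2
lid [174. 247.] 100 [431.  255.6  85.8] [429.  259.6] 47.7 85.6
pad [317. 149.] 375 [ 682.6 -127.1] [ 682.4 -127.2] 30.6
pad [248. 159.] 380 [666.7  62.3] [667.2  62.4] 30.8
orange [414. -79.] [440. -72.] [431. -75.] 14
walls [np.float64(621.0), np.float64(-180.0)] [np.float64(732.0), np.float64(113.0)] 66.61104395854599
side
lid [239. 183.] 374 [670.9 -28.1  91.3] [673.1 -30. ] 41.3 91.4
lid [295. 225.] 1622 [440.2  64.  103.3] [443.9  45.5] 119.3 103.9
pad [256. 177.] 63 [ 676.1 -137.8] [ 675.9 -131.1] 27.8
pad [228. 216.] 136 [663.4  55.5] [663.3  63.2] 29.5
walls [np.float64(620.0), np.float64(-181.0)] [np.float64(733.0), np.float64(117.0)] 63.363510243782194
(208, 130) [760. 171.  21.]
(343, 113) [ 798. -214.   -3.]
(357, 207) [ 517. -224.   14.]
(211, 223) [496. 170.  30.]
(200, 245) [442. 205.   5.]
(260, 200) [550.  37.  31.]
(300, 200) [544. -70.  27.]
(230, 205) [540. 117.  32.]
[675. 383.  74.]
[622. 404.  51.]
[ 398. -260.   17.]
[ 543. -395.    1.]
```

View pics/crop.png

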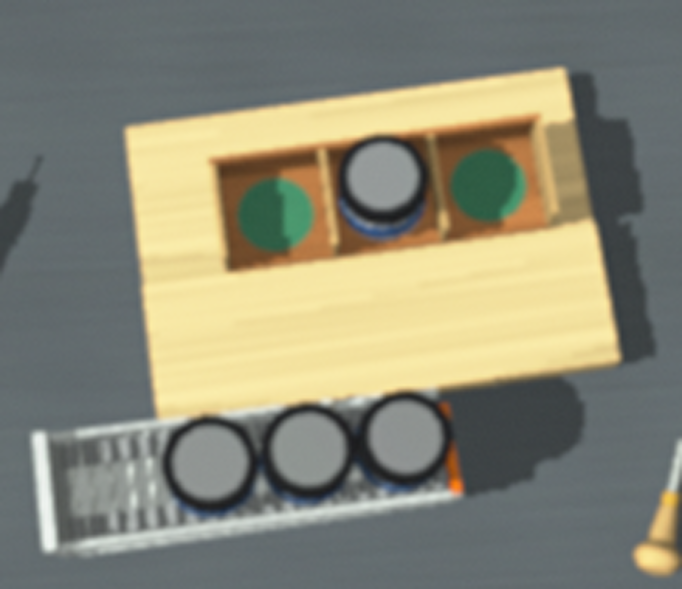

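The crop shows the kept tub in the middle cell and the pads left and right, with tub1 against the orange stop. Next I'll get the lid centres precisely.

```bash
cat >> h.py <<'E'
def lids(f,zl):
    hsv=cv2.cvtColor(f['pixels'],cv2.COLOR_RGB2HSV); P=cloud(f)
    m=((hsv[...,1]<45)&(hsv[...,2]>75)&(P[...,2]>84)&(P[...,2]<112)&(P[...,0]>380)&(P[...,0]<760)&(P[...,1]>-220)&(P[...,1]<215)).astype(np.uint8)
    m=cv2.morphologyEx(m,cv2.MORPH_OPEN,np.ones((3,3),np.uint8))
    k,l,st,c=cv2.connectedComponentsWithStats(m); o=[]
    for i in range(1,k):
        if st[i,4]<100: continue
        cn=max(cv2.findContours((l==i).astype(np.uint8),0,1)[0],key=len)
        W=np.array([ray(f,p[0],zl)[:2] for p in cn],np.float32)
        e=cv2.fitEllipse(W); d=P[l==i]
        o.append((c[i].round(),st[i,4],np.round(e[0],1),np.round(e[1],1),np.median(d,0).round(1)))
    return o
def FR(p,o): # crate axes
    a=0.080; c,s=np.cos(a),np.sin(a); d=np.array(p[:2])-o; return np.array([c*d[0]+s*d[1],-s*d[0]+c*d[1]]).round(1)
E
python3 - <<'E'
from h import *
for n in('top','side'):
    f=dict(np.load(n+'0.npz'))
    for zl in(94,98.5):
        for o in lids(f,zl): print(n,zl,*o, FR(o[2],[674.8,-32.4]))
E
```

```text
top 94 [283. 146.] 418 [673.8 -32.7] [58.4 59.7] [674.  -33.1  92.8] [-1.  -0.2]
top 94 [290. 230.] 465 [453.1 -36.3] [58.2 59.5] [452.2 -36.1  98.6] [-221.3   13.8]
top 94 [259. 235.] 471 [447.8  41.5] [58.3 60. ] [446.2  40.8 105.4] [-220.4   91.8]
top 98.5 [283. 146.] 418 [672.3 -32.5] [58.2 59.4] [674.  -33.1  92.8] [-2.5  0.1]
top 98.5 [290. 230.] 465 [452.5 -36.1] [57.9 59.3] [452.2 -36.1  98.6] [-221.9   14.1]
top 98.5 [259. 235.] 471 [447.2  41.3] [58.  59.7] [446.2  40.8 105.4] [-221.    91.7]
side 94 [240. 182.] 209 [669.7 -29.6] [56.1 58.2] [670.6 -31.2  91.7] [-4.9  3.2]
side 94 [307. 203.] 219 [450.2 -37.4] [51.5 58. ] [448.2 -33.7  97.5] [-224.3   13. ]
side 94 [298. 219.] 244 [446.5  33.9] [52.7 56.1] [442.5  43.6 104.8] [-222.3   84.3]
side 98.5 [240. 182.] 209 [666.8 -25.2] [55.8 57.9] [670.6 -31.2  91.7] [-7.4  7.8]
side 98.5 [307. 203.] 219 [448.5 -33. ] [51.3 57.8] [448.2 -33.7  97.5] [-225.6   17.5]
side 98.5 [298. 219.] 244 [444.8  37.9] [52.5 55.8] [442.5  43.6 104.8] [-223.6   88.5]
```

arm_command --targets '[{"xyz": [0.24, 0.35, 0], "twist": 0.2}, {"xyz": [0.24, 0.35, 0], "twist": 0.4306}, {"xyz": [0.24, 0.4, 0], "twist": 0.4306}, {"xyz": [0.27, 0.45, 0], "twist": 0.4306}, {"xyz": [0.3, 0.5, 0], "twist": 0.4306}, {"xyz": [0.338, 0.6, 0], "twist": 0.4306}, {"xyz": [0.338, 0.7, 0], "twist": 0.4306}, {"xyz": [0.338, 0.75, 0], "twist": 0.4306}, {"xyz": [0.338, 0.816, 0], "twist": 0.4306}, {"xyz": [0.338, 0.816, 0], "twist": 0.4306}]' --hand 1

```text
clock: 0.93
tcp_pos: [380.2, -271.5, 231.1]
orientation: [-3.141, 0.0, 1.554]
wrist_force: [0.9, 0.4, 0.2]
gripper_width: 85.6
grip_force: 0.0
```

arm_command --targets '[{"xyz": [0.08, 0.3, 0], "twist": 0.02}, {"xyz": [0.08, 0.3, 0], "twist": 0.02}, {"xyz": [0.08, 0.3, 0], "twist": 0.02}, {"xyz": [0.08, 0.3, 0], "twist": 0.02}, {"xyz": [0.08, 0.3, -0.05], "twist": 0.02}, {"xyz": [0.08, 0.3, -0.1], "twist": 0.02}, {"xyz": [0.08, 0.3, -0.1], "twist": 0.02}, {"xyz": [0.08, 0.3, -0.1], "twist": 0.02}, {"xyz": [0.08, 0.3, -0.1], "twist": 0.02}]'

```text
clock: 1.68
tcp_pos: [439.4, -48.4, 155.8]
orientation: [-3.139, -0.001, 1.612]
wrist_force: [0.9, 0.8, -0.1]
gripper_width: 85.8
grip_force: 0.0
```

```bash
python3 - <<'E'
from h import *
f=grab_frame('side'); save(f,'hover.png'); s=state(); print(s['tcp_pos'],s['orientation'],s['joints'])
c=f['pixels'][120:270,210:390,::-1]; cv2.imwrite('pics/hoverc.png',cv2.resize(c,None,fx=4,fy=4,interpolation=2))
E
```

```text
[440.26870967 -49.29070541 156.75947298] [-3.14123683e+00  1.23247624e-04  1.61026314e+00] [ 0.49356026  0.24625981 -0.58809856  2.130438    0.18723061  0.81416264
 -0.17039285]
```

View pics/hoverc.png

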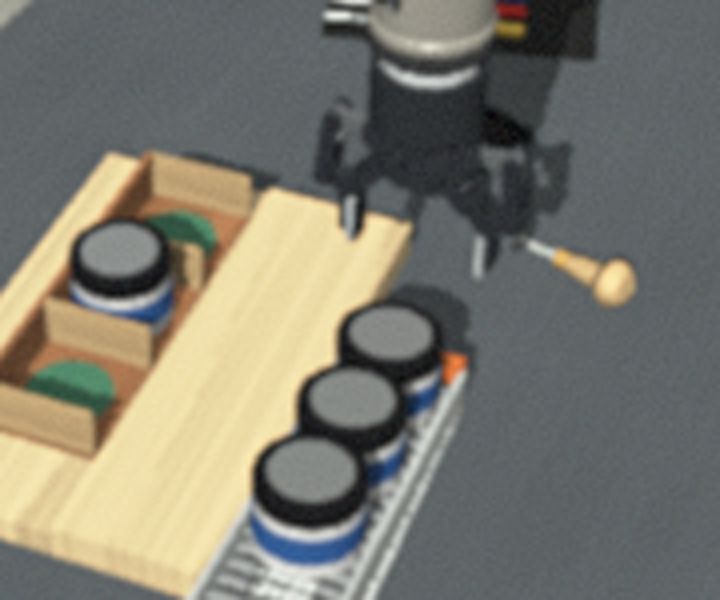

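The side view shows the open gripper above and uphill of tub1 (lid in the crop at (390,335)), with the fingertips at (350,235) and (480,275). Fine-align, then compare the finger midpoint with the lid in the same camera.

arm_command --targets '[{"xyz": [0.015, 0.0217, -0.03], "twist": 0.013}, {"xyz": [0.015, 0.0217, -0.045], "twist": 0.013}, {"xyz": [0.015, 0.0217, -0.045], "twist": 0.013}, {"xyz": [0.015, 0.0217, -0.045], "twist": 0.013}]'

```text
clock: 2.07
tcp_pos: [451.2, -33.6, 123.0]
orientation: [-3.141, 0.001, 1.649]
wrist_force: [-0.7, -0.1, 0.8]
gripper_width: 85.6
grip_force: 0.0
```

```bash
python3 - <<'E'
from h import *
s=state(); print(s['tcp_pos'],s['orientation'])
for n in('side','top'):
    f=grab_frame(n); P=cloud(f); save(f,n+'1.png'); t=s['tcp_pos']
    print(n,[(*o[0],*o[2],*o[4]) for o in lids(f,98.5)])
    m=(f['range_z']>0)&(abs(P[...,0]-t[0])<75)&(abs(P[...,1]-t[1])<20)&(P[...,2]>117)&(P[...,2]<155)
    x=P[m]
    for g in(x[x[:,0]<t[0]],x[x[:,0]>t[0]]):
        if len(g): print(len(g),np.percentile(g,[2,50,98],axis=0).round(1).tolist())
E
```

```text
[451.19899601 -33.6202447  123.03635093] [-3.14097911e+00  5.15498514e-04  1.64943826e+00]
side [(np.float64(239.0), np.float64(182.0), np.float64(667.6), np.float64(-24.6), np.float64(671.7), np.float64(-31.2), np.float64(92.0)), (np.float64(307.0), np.float64(203.0), np.float64(449.0), np.float64(-33.1), np.float64(448.7), np.float64(-32.2), np.float64(98.0)), (np.float64(298.0), np.float64(219.0), np.float64(444.9), np.float64(38.0), np.float64(442.6), np.float64(44.4), np.float64(104.8))]
23 [[395.4, -43.5, 135.4], [402.0, -29.1, 147.0], [407.2, -25.2, 153.7]]
28 [[493.2, -36.0, 136.0], [495.7, -21.9, 145.7], [505.6, -16.4, 153.9]]
top [(np.float64(283.0), np.float64(146.0), np.float64(672.5), np.float64(-32.4), np.float64(674.1), np.float64(-32.8), np.float64(93.0)), (np.float64(259.0), np.float64(235.0), np.float64(447.2), np.float64(41.6), np.float64(446.2), np.float64(41.4), np.float64(105.4))]
```

arm_command --targets '[{"xyz": [0, 0, -0.02]}, {"xyz": [0, 0, -0.035]}, {"xyz": [0, 0, -0.045]}, {"xyz": [0, 0, -0.052]}, {"xyz": [0, 0, -0.058]}, {"xyz": [0, 0, -0.058]}]'

```text
invalid input
```

arm_command --targets '[{"xyz": [0, 0, -0.02], "twist": 0}, {"xyz": [0, 0, -0.035], "twist": 0}, {"xyz": [0, 0, -0.045], "twist": 0}, {"xyz": [0, 0, -0.052], "twist": 0}, {"xyz": [0, 0, -0.058], "twist": 0}, {"xyz": [0, 0, -0.058], "twist": 0}]'

```text
clock: 2.67
tcp_pos: [451.0, -32.4, 78.4]
orientation: [-3.14, -0.0, 1.652]
wrist_force: [0.5, 0.4, 0.5]
gripper_width: 85.5
grip_force: 0.0
```

arm_command --targets '[{"xyz": [0, 0, -0.015], "twist": 0}, {"xyz": [0, 0, -0.03], "twist": 0}, {"xyz": [0, 0, -0.042], "twist": 0}, {"xyz": [0, 0, -0.042], "twist": 0}]'

```text
clock: 3.0
tcp_pos: [450.0, -32.3, 45.5]
orientation: [-3.138, -0.001, 1.652]
wrist_force: [0.4, 0.5, -0.7]
gripper_width: 85.2
grip_force: 0.0
```

arm_command --targets '[{"xyz": [0.006, 0.0005, 0], "twist": 0}, {"xyz": [0.018, 0.0015, 0], "twist": 0}, {"xyz": [0.033, 0.0027, 0], "twist": 0}, {"xyz": [0.05, 0.004, 0], "twist": 0}, {"xyz": [0.068, 0.0055, 0], "twist": 0}, {"xyz": [0.086, 0.007, 0], "twist": 0}, {"xyz": [0.104, 0.0083, 0], "twist": 0}, {"xyz": [0.12, 0.0096, 0], "twist": 0}, {"xyz": [0.133, 0.0106, 0], "twist": 0}, {"xyz": [0.14, 0.0112, 0], "twist": 0}]'

```text
clock: 3.83
tcp_pos: [557.8, -23.7, 47.7]
orientation: [3.141, -0.0, 1.651]
wrist_force: [-1.9, -0.3, 0.1]
gripper_width: 85.3
grip_force: 1.1
```

```bash
python3 - <<'E'
from h import *
s=state(); print(s['tcp_pos'],s['orientation'],s['wrist_force'])
f=grab_frame('side'); save(f,'side2.png')
for o in lids(f,94): print(*o)
c=f['pixels'][120:270,210:390,::-1]; cv2.imwrite('pics/side2c.png',cv2.resize(c,None,fx=4,fy=4,interpolation=2))
E
```

```text
[557.79709805 -23.73422319  47.69421971] [ 3.14102875e+00 -2.60908983e-04  1.65131790e+00] [-1.86222203 -0.28890991  0.13210371]
[238. 182.] 197 [672.5 -27.9] [52.3 59.2] [673.1 -29.   92.1]
[271. 195.] 152 [558.5 -19.5] [39.5 54.5] [557.4 -17.6  95.3]
[300. 215.] 250 [448.3  16.1] [54.5 57.6] [444.7  24.6 103. ]
[291. 230.] 174 [444.5  80.8] [39.2 54.6] [438.5  93.6 109.2]
```

View pics/side2c.png

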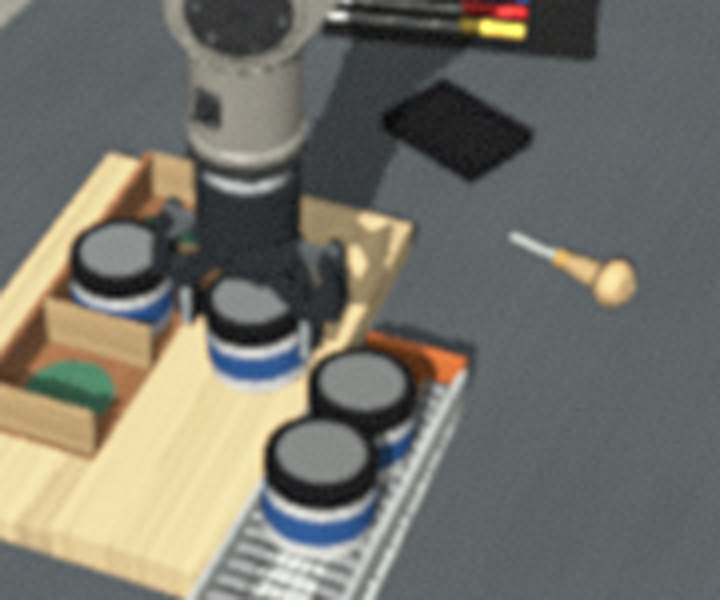

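Tub1 stands upright between the fingers on the deck, its lid in the crop at (252,300), and tub2 is rolling down at (365,380). I'll recentre and rotate the hand 90° around tub1.

arm_command --targets '[{"xyz": [-0.0048, -0.0004, 0], "twist": 0}, {"xyz": [-0.0048, -0.0004, 0], "twist": -0.03}, {"xyz": [-0.0048, -0.0004, 0], "twist": -0.07}, {"xyz": [-0.0048, -0.0004, 0], "twist": -0.11}, {"xyz": [-0.0048, -0.0004, 0], "twist": -0.15}, {"xyz": [-0.0048, -0.0004, 0], "twist": -0.19}, {"xyz": [-0.0048, -0.0004, 0], "twist": -0.23}, {"xyz": [-0.0048, -0.0004, 0], "twist": -0.26}, {"xyz": [-0.0048, -0.0004, 0], "twist": -0.29}, {"xyz": [-0.0048, -0.0004, 0], "twist": -0.32}]'

```text
clock: 4.72
tcp_pos: [552.6, -24.3, 48.0]
orientation: [3.141, -0.001, 0.641]
wrist_force: [-0.1, -0.7, -0.1]
gripper_width: 85.5
grip_force: 0.0
```

arm_command --targets '[{"xyz": [0, 0, 0], "twist": -0.04}, {"xyz": [0, 0, 0], "twist": -0.08}, {"xyz": [0, 0, 0], "twist": -0.12}, {"xyz": [0, 0, 0], "twist": -0.15}, {"xyz": [0, 0, 0], "twist": -0.17}, {"xyz": [0, 0, 0], "twist": -0.18}, {"xyz": [0, 0, 0], "twist": -0.18}]'

```text
clock: 5.3
tcp_pos: [552.6, -24.2, 47.9]
orientation: [3.141, -0.001, 0.08]
wrist_force: [0.6, -0.2, 0.6]
gripper_width: 85.3
grip_force: 0.0
```

```bash
python3 - <<'E'
from h import *
s=state(); print(s['tcp_pos'],s['orientation'],s['wrist_force'],FR(s['tcp_pos'],[674.8,-32.4]))
f=grab_frame('side'); save(f,'side3.png')
for o in lids(f,94): print(*o)
E
```

```text
[552.56483609 -24.1583038   47.92695596] [ 3.14143992e+00 -7.07211727e-04  7.97883015e-02] [ 0.5614183  -0.15063102  0.55546156] [-121.2   18. ]
[239. 182.] 216 [670.2 -28.9] [57.1 59. ] [671.5 -30.3  91.9]
[305. 206.] 225 [449.8 -23.4] [51.6 58. ] [447.9 -17.9  99.1]
[296. 223.] 263 [446.3  49.2] [53.4 58.8] [441.7  60.4 106.3]
```

arm_command --targets '[{"xyz": [-0.0004, 0.005, 0], "twist": 0}, {"xyz": [-0.0011, 0.014, 0], "twist": 0}, {"xyz": [-0.0021, 0.026, 0], "twist": 0}, {"xyz": [-0.0032, 0.04, 0], "twist": 0}, {"xyz": [-0.0043, 0.054, 0], "twist": 0}, {"xyz": [-0.0054, 0.068, 0], "twist": 0}, {"xyz": [-0.0066, 0.082, 0], "twist": 0}, {"xyz": [-0.0076, 0.095, 0], "twist": 0}, {"xyz": [-0.0083, 0.103, 0], "twist": 0}, {"xyz": [-0.0086, 0.1072, 0], "twist": 0}]'

```text
clock: 6.18
tcp_pos: [546.4, 57.6, 47.8]
orientation: [-3.142, -0.0, 0.082]
wrist_force: [0.5, -6.4, 3.8]
gripper_width: 85.4
grip_force: 3.0
```

```bash
python3 - <<'E'
from h import *
s=state(); print(s['tcp_pos'],s['orientation'],s['wrist_force'],FR(s['tcp_pos'],[674.8,-32.4]))
f=grab_frame('side'); save(f,'side4.png')
for o in lids(f,94): print(*o)
f=grab_frame('top')
for o in lids(f,98): print(*o)
E
```

```text
[546.44780171  57.62992065  47.79168629] [-3.14153343e+00 -4.18598393e-04  8.24847243e-02] [ 0.53348538 -6.42683059  3.75572617] [-120.7  100. ]
[238. 182.] 185 [672.3 -27.5] [50.1 58.6] [674.4 -28.1  92.3]
[307. 203.] 222 [450.6 -37.2] [51.2 58.7] [448.9 -32.7  98.1]
[298. 219.] 259 [447.1  33.9] [54.2 58.5] [442.3  43.9 105.1]
[283. 146.] 422 [672.7 -32.4] [58.9 59.4] [674.2 -32.8  92.8]
```

arm_command --targets '[{"xyz": [0.0004, -0.0048, 0], "twist": 0}, {"xyz": [0.0004, -0.0048, 0], "twist": 0}, {"xyz": [0.0004, -0.0048, 0.02], "twist": 0}, {"xyz": [0.0004, -0.0048, 0.06], "twist": 0}, {"xyz": [0.0004, -0.0048, 0.107], "twist": 0}, {"xyz": [0.0004, -0.0048, 0.107], "twist": 0}]'

```text
clock: 6.78
tcp_pos: [550.3, 53.5, 133.4]
orientation: [-3.14, -0.009, 0.08]
wrist_force: [1.2, 0.3, 0.1]
gripper_width: 85.5
grip_force: 0.0
```

arm_command --targets '[{"xyz": [-0.03, -0.003, 0], "twist": 0}, {"xyz": [-0.0561, -0.0059, 0], "twist": 0}, {"xyz": [-0.0561, -0.0059, 0], "twist": 0}, {"xyz": [-0.0561, -0.0059, 0], "twist": 0}]' --hand 0.7

```text
clock: 7.12
tcp_pos: [503.8, 48.1, 127.7]
orientation: [-3.141, 0.0, 0.081]
wrist_force: [0.1, -0.2, -0.3]
gripper_width: 59.5
grip_force: 0.0
```

```bash
python3 - <<'E'
from h import *
s=state(); print(s['tcp_pos'],s['orientation'],s['wrist_force'],FR(s['tcp_pos'],[674.8,-32.4]),s['gripper_width'])
for n in('side','top'):
    f=grab_frame(n); save(f,n+'5.png')
    for o in lids(f,94): print(*o,FR(o[2],[674.8,-32.4]))
E
```

```text
[503.83409671  48.13878787 127.68550192] [-3.14126301e+00  3.72895940e-04  8.06108505e-02] [ 0.12733148 -0.18836921 -0.34345724] [-164.    93.9] 59.49209515829722
[239. 182.] 213 [670.2 -28.6] [56.4 59.1] [671.6 -29.9  91.9] [-4.3  4.2]
[307. 203.] 223 [450.4 -37.8] [51.6 58.8] [448.9 -34.   98. ] [-224.1   12.6]
[260. 213.] 224 [550.9  58.5] [47.3 62.1] [551.   58.8  93.4] [-116.2  100.5]
[298. 219.] 259 [447.1  33.9] [54.2 58.5] [442.5  43.5 104.8] [-221.7   84.3]
[283. 146.] 425 [674.7 -32.7] [59.1 60. ] [674.6 -33.   92.7] [-0.1 -0.3]
```

arm_command --targets '[{"xyz": [-0.0002, 0.002, -0.03], "twist": 0}, {"xyz": [-0.0002, 0.002, -0.06], "twist": 0}, {"xyz": [-0.0002, 0.002, -0.085], "twist": 0}, {"xyz": [-0.0002, 0.002, -0.098], "twist": 0}, {"xyz": [-0.0002, 0.002, -0.098], "twist": 0}]'

```text
clock: 7.63
tcp_pos: [503.6, 49.6, 52.2]
orientation: [3.141, 0.004, 0.081]
wrist_force: [-1.7, -1.1, -0.4]
gripper_width: 59.7
grip_force: 0.0
```

arm_command --targets '[{"xyz": [0.005, 0.0004, 0], "twist": 0}, {"xyz": [0.013, 0.001, 0], "twist": 0}, {"xyz": [0.022, 0.0018, 0], "twist": 0}, {"xyz": [0.032, 0.0026, 0], "twist": 0}, {"xyz": [0.042, 0.0034, 0], "twist": 0}, {"xyz": [0.052, 0.0042, 0], "twist": 0}, {"xyz": [0.062, 0.005, 0], "twist": 0}, {"xyz": [0.068, 0.0054, 0], "twist": 0}, {"xyz": [0.072, 0.0058, 0], "twist": 0}]'

```text
clock: 8.38
tcp_pos: [558.9, 53.9, 54.7]
orientation: [3.141, 0.001, 0.08]
wrist_force: [-7.4, -0.8, 7.0]
gripper_width: 59.9
grip_force: 4.2
```

arm_command --targets '[{"xyz": [0, 0, 0], "twist": 0}, {"xyz": [0, 0, 0], "twist": 0}, {"xyz": [0, 0, 0], "twist": 0}, {"xyz": [0, 0, 0], "twist": 0}]' --hand 0.47

```text
clock: 8.72
tcp_pos: [557.8, 53.9, 54.8]
orientation: [3.141, 0.002, 0.081]
wrist_force: [-7.5, -0.2, 7.9]
gripper_width: 40.2
grip_force: 5.6
```

```bash
python3 - <<'E'
from h import *
s=state(); print(s['tcp_pos'],s['orientation'],s['wrist_force'],FR(s['tcp_pos'],[674.8,-32.4]),s['gripper_width'])
f=grab_frame('side'); save(f,'side6.png')
for o in lids(f,94): print(*o,FR(o[2],[674.8,-32.4]))
c=f['pixels'][120:270,210:390,::-1]; cv2.imwrite('pics/side6c.png',cv2.resize(c,None,fx=4,fy=4,interpolation=2))
E
```

```text
[557.76187534  53.92476226  54.78665563] [3.14140387e+00 1.63475200e-03 8.06313868e-02] [-7.49633776 -0.16506458  7.87044878] [-109.8   95.4] 40.169460383598164
[237. 182.] 155 [675.8 -25.1] [41.7 60.3] [677.8 -26.1  91.8] [1.6 7.2]
[307. 203.] 224 [450.6 -37.4] [52.  58.6] [448.8 -32.9  98.1] [-223.9   12.9]
[241. 207.] 142 [609.4  62.5] [35.2 59.8] [610.   60.8  93.2] [-57.6  99.8]
[298. 219.] 259 [447.1  34. ] [53.8 58.9] [442.4  44.8 104.8] [-221.7   84.4]
```

View pics/side6c.png

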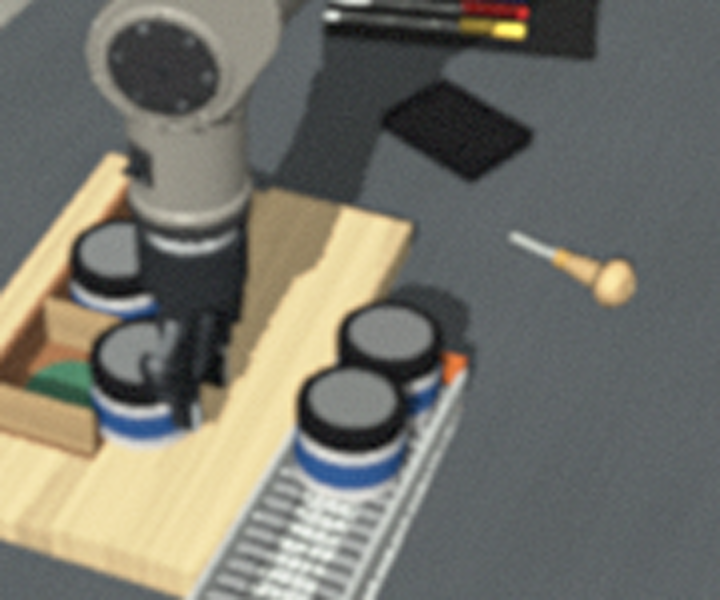

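The cradle works: tub1 is entering the left cell, lid in the crop at (145,360), and tub2 is at the stop at (390,335). I'll push it home.

arm_command --targets '[{"xyz": [0.006, 0.0005, 0], "twist": 0}, {"xyz": [0.015, 0.0012, 0], "twist": 0}, {"xyz": [0.025, 0.002, 0], "twist": 0}, {"xyz": [0.035, 0.0028, 0], "twist": 0}, {"xyz": [0.045, 0.0036, 0], "twist": 0}, {"xyz": [0.055, 0.0044, 0], "twist": 0}, {"xyz": [0.065, 0.0052, 0], "twist": 0}, {"xyz": [0.074, 0.0059, 0], "twist": 0}, {"xyz": [0.08, 0.0064, 0], "twist": 0}]'

```text
clock: 9.52
tcp_pos: [619.6, 58.9, 54.2]
orientation: [-3.142, -0.001, 0.081]
wrist_force: [-2.5, -0.2, -1.3]
gripper_width: 39.8
grip_force: 1.5
```

arm_command --targets '[{"xyz": [0.002, 0.0002, 0], "twist": 0}, {"xyz": [0.004, 0.0003, 0], "twist": 0}]'

```text
clock: 9.68
tcp_pos: [621.6, 59.0, 54.1]
orientation: [3.142, 0.0, 0.081]
wrist_force: [-2.9, -0.9, -1.5]
gripper_width: 40.2
grip_force: 1.3
```

```bash
python3 - <<'E'
from h import *
s=state(); print(s['tcp_pos'],s['wrist_force'],FR(s['tcp_pos'],[674.8,-32.4]))
for n in('side','top'):
    f=grab_frame(n); save(f,n+'7.png')
    for o in lids(f,92.5): print(*o,FR(o[2],[674.8,-32.4]))
E
```

```text
[621.56274264  58.99250985  54.12632239] [-2.91701652 -0.86858669 -1.51742887] [-45.8  95.4]
[220. 201.] 121 [676.4  67. ] [31.5 59.5] [677.   66.1  92.4] [ 9.5 99. ]
[307. 203.] 224 [450.9 -38.8] [51.9 58.7] [448.1 -33.4  98. ] [-223.7   11.5]
[298. 219.] 258 [447.7  32.9] [54.1 58.5] [442.6  44.2 104.8] [-221.2   83.2]
[285. 145.] 281 [678.8 -38.5] [41.3 59.9] [679.6 -38.7  93.1] [ 3.5 -6.4]
```

arm_command --targets '[{"xyz": [0.002, 0.0002, 0], "twist": 0}, {"xyz": [0.003, 0.0002, 0], "twist": 0}, {"xyz": [0.003, 0.0002, 0], "twist": 0}]'

```text
clock: 10.03
tcp_pos: [623.0, 59.0, 54.1]
orientation: [3.141, 0.001, 0.081]
wrist_force: [-2.8, 0.9, -1.0]
gripper_width: 40.2
grip_force: 1.7
```

arm_command --targets '[{"xyz": [-0.03, -0.0024, 0], "twist": 0}, {"xyz": [-0.06, -0.0048, 0.02], "twist": 0}, {"xyz": [-0.08, -0.0064, 0.07], "twist": 0}, {"xyz": [-0.1, -0.008, 0.1], "twist": 0}, {"xyz": [-0.13, -0.01, 0.1], "twist": 0}, {"xyz": [-0.13, -0.01, 0.1], "twist": 0}]'

```text
clock: 10.53
tcp_pos: [524.7, 51.5, 131.3]
orientation: [-3.142, -0.003, 0.081]
wrist_force: [-0.7, -0.2, -0.4]
gripper_width: 39.9
grip_force: 0.0
```

```bash
python3 - <<'E'
from h import *
s=state(); print(s['tcp_pos'],s['orientation'],FR(s['tcp_pos'],[674.8,-32.4]))
for n in('side','top'):
    f=grab_frame(n); save(f,n+'8.png')
    for o in lids(f,92.5): print(*o,FR(o[2],[674.8,-32.4]))
E
```

```text
[524.73245728  51.51601869 131.29997862] [-3.14155240e+00 -2.80769666e-03  8.07908304e-02] [-142.9   95.6]
[239. 182.] 217 [671.3 -30.4] [57.5 59.2] [671.1 -31.5  91.9] [-3.3  2.3]
[225. 202.] 247 [664.5  64.7] [56.4 60.4] [664.8  64.7  92.2] [-2.5 97.6]
[307. 203.] 222 [451.4 -38.7] [52.2 58.1] [448.9 -33.1  97.9] [-223.2   11.6]
[298. 219.] 257 [447.5  32.7] [54.5 58.3] [442.   44.2 104.8] [-221.4   83.1]
[283. 146.] 421 [675.2 -32.7] [58.7 60.1] [675.2 -32.8  92.8] [ 0.4 -0.3]
```

Tub1 lines up with the kept tub (side readings −2.5 vs −3.3 mm along x), so it is home. Now tub2.

arm_command --targets '[{"xyz": [-0.03, -0.03, 0], "twist": 0.04}, {"xyz": [-0.06, -0.06, 0], "twist": 0.08}, {"xyz": [-0.09, -0.09, 0], "twist": 0.12}, {"xyz": [-0.098, -0.113, 0], "twist": 0.16}, {"xyz": [-0.098, -0.113, 0], "twist": 0.2}, {"xyz": [-0.098, -0.113, 0], "twist": 0.24}, {"xyz": [-0.098, -0.113, 0], "twist": 0.28}, {"xyz": [-0.098, -0.113, 0], "twist": 0.32}, {"xyz": [-0.098, -0.113, 0], "twist": 0.36}, {"xyz": [-0.098, -0.113, 0], "twist": 0.4}]' --hand 1

```text
clock: 11.47
tcp_pos: [454.3, -33.1, 129.2]
orientation: [3.14, -0.001, 1.336]
wrist_force: [0.7, 0.4, -0.5]
gripper_width: 85.1
grip_force: 0.0
```

arm_command --targets '[{"xyz": [0, 0, 0], "twist": 0.04}, {"xyz": [0, 0, 0], "twist": 0.08}, {"xyz": [0, 0, 0], "twist": 0.1}, {"xyz": [0, 0, 0], "twist": 0.1}, {"xyz": [0, 0, 0], "twist": 0.1}]'

```text
clock: 11.88
tcp_pos: [453.8, -33.1, 129.2]
orientation: [3.141, -0.001, 1.642]
wrist_force: [0.1, -0.3, 0.5]
gripper_width: 85.2
grip_force: 0.0
```

arm_command --targets '[{"xyz": [-0.0035, 0.0005, 0], "twist": 0.003}, {"xyz": [-0.0035, 0.0005, -0.025], "twist": 0.003}, {"xyz": [-0.0035, 0.0005, -0.04], "twist": 0.003}, {"xyz": [-0.0035, 0.0005, -0.052], "twist": 0.003}, {"xyz": [-0.0035, 0.0005, -0.06], "twist": 0.003}, {"xyz": [-0.0035, 0.0005, -0.067], "twist": 0.003}, {"xyz": [-0.0035, 0.0005, -0.067], "twist": 0.003}]'

```text
clock: 12.47
tcp_pos: [449.7, -32.6, 78.3]
orientation: [-3.14, -0.0, 1.654]
wrist_force: [0.2, -1.1, 0.2]
gripper_width: 85.6
grip_force: 0.0
```

Descend and push out straight, as before.

arm_command --targets '[{"xyz": [0, 0, -0.015], "twist": 0}, {"xyz": [0, 0, -0.03], "twist": 0}, {"xyz": [0, 0, -0.041], "twist": 0}, {"xyz": [0, 0, -0.041], "twist": 0}]'

```text
clock: 12.8
tcp_pos: [449.4, -32.7, 47.4]
orientation: [-3.14, -0.0, 1.654]
wrist_force: [-0.4, -0.6, -0.5]
gripper_width: 85.8
grip_force: 0.0
```

arm_command --targets '[{"xyz": [0.006, 0.0005, 0], "twist": 0}, {"xyz": [0.018, 0.0015, 0], "twist": 0}, {"xyz": [0.033, 0.0027, 0], "twist": 0}, {"xyz": [0.05, 0.004, 0], "twist": 0}, {"xyz": [0.068, 0.0055, 0], "twist": 0}, {"xyz": [0.086, 0.007, 0], "twist": 0}, {"xyz": [0.104, 0.0083, 0], "twist": 0}, {"xyz": [0.12, 0.0096, 0], "twist": 0}, {"xyz": [0.133, 0.0106, 0], "twist": 0}, {"xyz": [0.14, 0.0112, 0], "twist": 0}]'

```text
clock: 13.63
tcp_pos: [556.5, -24.1, 48.7]
orientation: [3.141, -0.0, 1.654]
wrist_force: [-2.9, -0.3, -0.9]
gripper_width: 85.6
grip_force: 1.1
```

```bash
python3 - <<'E'
from h import *
s=state(); print(s['tcp_pos'],s['orientation'],s['wrist_force'],FR(s['tcp_pos'],[674.8,-32.4]))
f=grab_frame('side'); save(f,'side9.png')
for o in lids(f,94): print(*o)
E
```

```text
[556.49530131 -24.12948198  48.6868077 ] [ 3.14087551e+00 -1.78779803e-04  1.65408845e+00] [-2.91664292 -0.27076069 -0.93375717] [-117.3   17.7]
[239. 182.] 195 [670.8 -28.2] [51.7 58.9] [672.4 -28.9  92. ]
[272. 195.] 154 [555.8 -21. ] [40.2 54.4] [554.8 -20.7  95.1]
[225. 202.] 251 [663.4  65.5] [57.7 59.8] [664.3  63.8  91.8]
[300. 215.] 253 [447.9  15. ] [53.9 59.3] [443.8  24.1 103. ]
```

arm_command --targets '[{"xyz": [-0.0048, -0.0004, 0], "twist": 0}, {"xyz": [-0.0048, -0.0004, 0], "twist": -0.03}, {"xyz": [-0.0048, -0.0004, 0], "twist": -0.07}, {"xyz": [-0.0048, -0.0004, 0], "twist": -0.11}, {"xyz": [-0.0048, -0.0004, 0], "twist": -0.15}, {"xyz": [-0.0048, -0.0004, 0], "twist": -0.19}, {"xyz": [-0.0048, -0.0004, 0], "twist": -0.23}, {"xyz": [-0.0048, -0.0004, 0], "twist": -0.26}, {"xyz": [-0.0048, -0.0004, 0], "twist": -0.29}, {"xyz": [-0.0048, -0.0004, 0], "twist": -0.32}]'

```text
clock: 14.52
tcp_pos: [551.6, -24.7, 48.9]
orientation: [3.141, -0.001, 0.644]
wrist_force: [1.4, 0.2, -0.2]
gripper_width: 85.3
grip_force: 0.2
```

arm_command --targets '[{"xyz": [0, 0, 0], "twist": -0.04}, {"xyz": [0, 0, 0], "twist": -0.08}, {"xyz": [0, 0, 0], "twist": -0.12}, {"xyz": [0, 0, 0], "twist": -0.15}, {"xyz": [0, 0, 0], "twist": -0.17}, {"xyz": [0, 0, 0], "twist": -0.181}, {"xyz": [0, 0, 0], "twist": -0.181}]'

```text
clock: 15.1
tcp_pos: [551.5, -24.8, 48.8]
orientation: [3.141, -0.001, 0.079]
wrist_force: [-0.2, -1.9, 0.7]
gripper_width: 85.2
grip_force: 0.3
```

arm_command --targets '[{"xyz": [0.0004, -0.005, 0], "twist": 0}, {"xyz": [0.0011, -0.014, 0], "twist": 0}, {"xyz": [0.0021, -0.026, 0], "twist": 0}, {"xyz": [0.0032, -0.04, 0], "twist": 0}, {"xyz": [0.0043, -0.054, 0], "twist": 0}, {"xyz": [0.0054, -0.068, 0], "twist": 0}, {"xyz": [0.0066, -0.082, 0], "twist": 0}, {"xyz": [0.0076, -0.095, 0], "twist": 0}, {"xyz": [0.0086, -0.108, 0], "twist": 0}, {"xyz": [0.0096, -0.12, 0], "twist": 0}]'

```text
clock: 15.93
tcp_pos: [558.7, -115.5, 48.4]
orientation: [-3.141, -0.0, 0.08]
wrist_force: [-1.5, 4.7, 3.7]
gripper_width: 85.5
grip_force: 2.9
```

```bash
python3 - <<'E'
from h import *
s=state(); print(s['tcp_pos'],s['orientation'],s['wrist_force'],FR(s['tcp_pos'],[674.8,-32.4]))
f=grab_frame('side'); save(f,'side10.png')
for o in lids(f,94): print(*o)
E
```

```text
[ 558.74523926 -115.54030769   48.44021814] [-3.14109586e+00 -4.86391093e-05  7.99220832e-02] [-1.48159807  4.74719557  3.65961976] [-122.3  -73.6]
[239. 182.] 216 [670.2 -28.9] [57.1 59. ] [671.8 -30.8  91.8]
[224. 202.] 239 [664.   65.5] [55. 60.] [665.6  64.3  91.9]
[307. 203.] 224 [450.6 -37.2] [51.8 58.7] [449.2 -33.7  97.8]
```

arm_command --targets '[{"xyz": [0.0008, -0.01, 0], "twist": 0}, {"xyz": [0.0016, -0.02, 0], "twist": 0}, {"xyz": [0.0023, -0.028, 0], "twist": 0}, {"xyz": [0.0027, -0.0325, 0], "twist": 0}, {"xyz": [0.0027, -0.0325, 0], "twist": 0}]'

```text
clock: 16.4
tcp_pos: [560.7, -140.2, 48.4]
orientation: [3.141, -0.0, 0.079]
wrist_force: [0.3, 1.1, 1.1]
gripper_width: 85.6
grip_force: 0.5
```

arm_command --targets '[{"xyz": [-0.0004, 0.0048, 0], "twist": 0}, {"xyz": [-0.0004, 0.0048, 0], "twist": 0}, {"xyz": [-0.0004, 0.0048, 0.02], "twist": 0}, {"xyz": [-0.0004, 0.0048, 0.06], "twist": 0}, {"xyz": [-0.0004, 0.0048, 0.107], "twist": 0}, {"xyz": [-0.0004, 0.0048, 0.107], "twist": 0}]'

```text
clock: 16.9
tcp_pos: [564.0, -136.9, 134.4]
orientation: [3.139, -0.009, 0.08]
wrist_force: [1.5, -1.8, -0.1]
gripper_width: 85.9
grip_force: 0.0
```

arm_command --targets '[{"xyz": [-0.03, -0.0024, 0], "twist": 0}, {"xyz": [-0.0561, -0.0045, 0], "twist": 0}, {"xyz": [-0.0561, -0.0045, 0], "twist": 0}, {"xyz": [-0.0561, -0.0045, 0], "twist": 0}]' --hand 0.7

```text
clock: 17.23
tcp_pos: [517.3, -139.4, 128.5]
orientation: [3.141, 0.001, 0.079]
wrist_force: [0.7, 0.7, -0.0]
gripper_width: 60.0
grip_force: 0.0
```

```bash
python3 - <<'E'
from h import *
s=state(); print(s['tcp_pos'],s['orientation'],FR(s['tcp_pos'],[674.8,-32.4]),s['gripper_width'])
for n in('side','top'):
    f=grab_frame(n); save(f,n+'11.png')
    for o in lids(f,94): print(*o,FR(o[2],[674.8,-32.4]))
E
```

```text
[ 517.33398244 -139.42364184  128.46147587] [3.14099923e+00 5.21728343e-04 7.93199456e-02] [-165.5  -94.1] 60.03280432779429
[288. 173.] 182 [ 558.7 -132.6] [52.6 59.1] [ 559.6 -132.4   93.4] [-123.7  -90.6]
[239. 182.] 214 [670.5 -28.3] [55.7 60. ] [671.5 -30.9  91.7] [-4.   4.4]
[225. 202.] 249 [663.3  65.3] [57.6 59.9] [664.6  63.2  91.9] [-3.7 98.3]
[307. 203.] 226 [450.5 -37.2] [52.3 58.7] [448.3 -32.2  97.9] [-224.    13.1]
[283. 146.] 423 [674.1 -32.6] [59.2 59.6] [674.6 -32.9  92.9] [-0.7 -0.1]
[247. 151.] 428 [667.5  62.3] [59.  60.5] [667.9  62.5  93.1] [ 0.3 95. ]
[290. 230.] 461 [453.9 -35.9] [57.2 59.5] [452.2 -35.8  98.5] [-220.5   14.2]
```

arm_command --targets '[{"xyz": [0.0001, -0.001, -0.03], "twist": 0}, {"xyz": [0.0001, -0.001, -0.06], "twist": 0}, {"xyz": [0.0001, -0.001, -0.085], "twist": 0}, {"xyz": [0.0001, -0.001, -0.0987], "twist": 0}, {"xyz": [0.0001, -0.001, -0.0987], "twist": 0}]'

```text
clock: 17.75
tcp_pos: [517.5, -139.1, 52.3]
orientation: [-3.141, 0.004, 0.081]
wrist_force: [-0.7, 0.0, -0.4]
gripper_width: 59.9
grip_force: 0.0
```

arm_command --targets '[{"xyz": [0.005, 0.0004, 0], "twist": 0}, {"xyz": [0.013, 0.001, 0], "twist": 0}, {"xyz": [0.022, 0.0018, 0], "twist": 0}, {"xyz": [0.032, 0.0026, 0], "twist": 0}, {"xyz": [0.042, 0.0034, 0], "twist": 0}, {"xyz": [0.052, 0.0042, 0], "twist": 0}, {"xyz": [0.062, 0.005, 0], "twist": 0}, {"xyz": [0.068, 0.0054, 0], "twist": 0}, {"xyz": [0.074, 0.0059, 0], "twist": 0}]'

```text
clock: 18.5
tcp_pos: [574.0, -135.1, 54.6]
orientation: [-3.142, 0.001, 0.08]
wrist_force: [-5.6, -0.8, 3.7]
gripper_width: 59.4
grip_force: 3.2
```

arm_command --targets '[{"xyz": [0, 0, 0], "twist": 0}, {"xyz": [0, 0, 0], "twist": 0}, {"xyz": [0, 0, 0], "twist": 0}, {"xyz": [0, 0, 0], "twist": 0}]' --hand 0.47

```text
clock: 18.83
tcp_pos: [573.1, -135.6, 54.9]
orientation: [3.141, 0.002, 0.08]
wrist_force: [-7.4, -0.3, 6.6]
gripper_width: 40.2
grip_force: 4.6
```

```bash
python3 - <<'E'
from h import *
s=state(); print(s['tcp_pos'],s['orientation'],s['wrist_force'],FR(s['tcp_pos'],[674.8,-32.4]),s['gripper_width'])
f=grab_frame('side'); save(f,'side12.png')
for o in lids(f,94): print(*o,FR(o[2],[674.8,-32.4]))
c=f['pixels'][120:270,210:390,::-1]; cv2.imwrite('pics/side12c.png',cv2.resize(c,None,fx=4,fy=4,interpolation=2))
E
```

```text
[ 573.05429518 -135.64087112   54.90365786] [3.14145221e+00 1.74781691e-03 7.96233025e-02] [-7.41878955 -0.2680705   6.57868874] [-109.7  -94.8] 40.24184262973769
[267. 169.] 105 [ 624.8 -122.8] [31.5 58.5] [ 625.6 -122.1   93.5] [-57.1 -86.1]
[239. 182.] 214 [670. -29.] [57.  58.6] [671.  -30.7  91.9] [-4.5  3.8]
[225. 202.] 234 [663.1  66.1] [55.8 57.5] [663.3  64.5  91.9] [-3.8 99.1]
[307. 203.] 224 [450.7 -37.5] [51.9 58.8] [448.9 -33.8  97.8] [-223.8   12.8]
```

View pics/side12c.png

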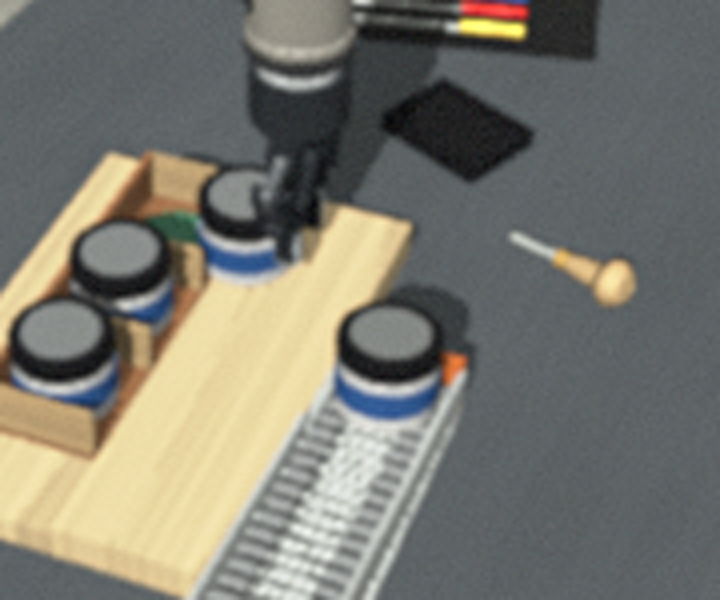

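Tub2 is entering the right cell, lid in the crop at (240,195). Tub1 is seated at (62,330) and tub3 is at the stop at (390,340). I'll repeat the final push and retreat.

arm_command --targets '[{"xyz": [0.006, 0.0005, 0], "twist": 0}, {"xyz": [0.015, 0.0012, 0], "twist": 0}, {"xyz": [0.025, 0.002, 0], "twist": 0}, {"xyz": [0.035, 0.0028, 0], "twist": 0}, {"xyz": [0.045, 0.0036, 0], "twist": 0}, {"xyz": [0.055, 0.0044, 0], "twist": 0}, {"xyz": [0.065, 0.0052, 0], "twist": 0}, {"xyz": [0.074, 0.0059, 0], "twist": 0}, {"xyz": [0.08, 0.0064, 0], "twist": 0}]'

```text
clock: 19.63
tcp_pos: [635.0, -130.0, 54.4]
orientation: [-3.142, -0.0, 0.081]
wrist_force: [-2.3, 0.2, -1.3]
gripper_width: 40.2
grip_force: 1.2
```

arm_command --targets '[{"xyz": [0.002, 0.0002, 0], "twist": 0}, {"xyz": [0.004, 0.0003, 0], "twist": 0}, {"xyz": [0.006, 0.0005, 0], "twist": 0}, {"xyz": [0.007, 0.0006, 0], "twist": 0}, {"xyz": [0.007, 0.0006, 0], "twist": 0}]'

```text
clock: 20.05
tcp_pos: [638.3, -130.0, 54.2]
orientation: [-3.141, 0.002, 0.08]
wrist_force: [-4.6, 0.4, -0.0]
gripper_width: 40.3
grip_force: 1.9
```

arm_command --targets '[{"xyz": [-0.03, -0.0024, 0], "twist": 0}, {"xyz": [-0.06, -0.0048, 0.02], "twist": 0}, {"xyz": [-0.08, -0.0064, 0.07], "twist": 0}, {"xyz": [-0.1, -0.008, 0.12], "twist": 0}, {"xyz": [-0.13, -0.03, 0.16], "twist": 0}, {"xyz": [-0.13, -0.06, 0.2], "twist": 0}, {"xyz": [-0.13, -0.06, 0.2], "twist": 0}, {"xyz": [-0.13, -0.06, 0.2], "twist": 0}]'

```text
clock: 20.72
tcp_pos: [543.8, -176.9, 207.7]
orientation: [3.139, -0.008, 0.077]
wrist_force: [0.4, -0.5, -0.7]
gripper_width: 40.5
grip_force: 0.0
```

```bash
python3 - <<'E'
from h import *
s=state(); print(s['clock'],s['tcp_pos'],s['wrist_force'])
for n in('side','top'):
    f=grab_frame(n); save(f,n+'13.png')
    for o in lids(f,93): print(*o,FR(o[2],[674.8,-32.4]))
E
```

```text
20.7167 [ 543.76718064 -176.86931543  207.73799202] [ 0.43280369 -0.5330199  -0.65099285]
[252. 164.] 183 [ 679.9 -123.6] [54.2 59.7] [ 680.9 -123.5   91.9] [ -2.2 -91.3]
[239. 182.] 215 [671.1 -29.6] [56.7 59.3] [672.  -30.7  92. ] [-3.5  3.1]
[225. 202.] 242 [664.6  64. ] [57.7 58.5] [665.2  63.1  91.9] [-2.5 96.9]
[307. 203.] 224 [451.1 -38.4] [52.2 59.1] [448.5 -33.5  97.7] [-223.5   11.9]
[319. 141.] 416 [ 683.  -126.6] [58.9 59.9] [ 682.7 -126.4   92.9] [  0.6 -94.6]
[283. 146.] 407 [674.3 -32.4] [56.8 59.7] [674.7 -32.4  92.7] [-0.5  0. ]
[247. 151.] 426 [667.7  62.3] [59.4 59.6] [667.7  62.3  92.6] [ 0.5 95. ]
[290. 231.] 459 [453.1 -36.3] [58.2 58.9] [452.1 -36.1  98.6] [-221.3   13.8]
```

All are in place, so I'll let it settle and hand in.

arm_command --targets '[{"xyz": [0, 0, 0], "twist": 0}, {"xyz": [0, 0, 0], "twist": 0}, {"xyz": [0, 0, 0], "twist": 0}, {"xyz": [0, 0, 0], "twist": 0}]'

```text
clock: 21.15
tcp_pos: [541.6, -174.3, 203.7]
orientation: [-3.141, 0.001, 0.081]
wrist_force: [0.4, -0.4, 0.1]
gripper_width: 40.0
grip_force: 0.0
```

```bash
python3 -c "
from h import *
print(sign_off())"
```

```text
the job is handed in; nothing more can be done
None
```

I handed the job in at about 21 s; sign-off returned no verdict, but the last camera readings put tub1 and tub2 within about 1 mm of their pad centres, tub3 waiting at the stop, and the kept tub where it was.

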